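# Balance a lopsided vice arm on the finishing stand

### The arm

A 7-joint arm with a two-finger parallel gripper is mounted at the origin on the work surface. World frame = base frame: x ahead of the robot, y to its left, z up, the work surface at z = 0. Lengths are in m, angles in rad, forces in N, time in s.
With the tool pointing down it reaches from about 0.425 to 0.875 m from the base axis. Payload 9.9 kg.
Tool frame: the origin (TCP) lies between the finger pads; the fingertips stand 19 mm ahead of it and the grasp point (between the pads) is the TCP; z points along the fingers, y is the line along which they close (so a half turn about z gives the same grasp; the last joint's range is limited). The gripper opens to 85 mm and grips with 20 to 120 N. Pads are 22 mm wide; open, the fingers measure 114 mm over their backs; the gripper's body (76 mm by 85 mm) begins 54 mm behind the grasp point. The pads swing forward as they close: fully open they stand 13 mm farther back than shut.
Start: joints at [1.03, 0.576, 0.025, 1.437, -0.015, 1.129, -0.057], TCP at [0.298, -0.606, 0.25] pointing down, gripper open.
Joint ranges: [-2.76, 2.76], [-0.34, 2.15], [-1.52, 1.57], [0.19, 2.46], [-1.09, 4.23], [0.17, 1.99], [-2.82, 2.82]. Speed limits (rad/s): [2.22, 2.22, 3.01, 3.01, 3.14, 3.14, 3.14].

### API

Orientations are given as a unit quaternion [w, x, y, z].
In Python, from workcell import monitor, imaging, job, models gives the robot as it stands. The module is installed in compiled form; this text tells all that it offers.
- The arm moves only by the tool apply_moves, never from a script. Its argument "steps" is a list of rows, each an object of numbers: "wx", "wy", "wz": the turn, a rotation vector about the tool's x, y, z in degrees; "x", "y", "z": the shift along the tool's x, y, z in mm; "grip": the opening, from -1 (shut) to 1 (fully open), so that 0 is half open. In form: [{"wx": .., "wy": .., "wz": .., "x": .., "y": .., "z": .., "grip": ..}, ...]. A call has 1 to 10 rows; each row is the pose to reach, as a shift and turn from the pose commanded when the call began, along the tool's axes at that moment; what a row does not reach only later rows make up. A row lasts 1/10 s, in which the tool goes at most 50 mm and 8.59 degrees, less where a joint would pass 70% of its speed; a pose out of reach is approached as far as the arm can. A call with a gripper value outside its range is refused whole. The fingers move at their own pace and stop on an object; "grip_force" is the grip in N (left out, the last holds). Time passes only in rows, so rows that repeat a pose let the fingers close. It gives the time, the measured TCP pose, the force, the opening and the grip force at its end, in the units of the state.
- monitor.read_state(): the state, without advancing time (a new reading comes with each control period).
- imaging.get_image(name): name is "scene" or "top" or "wrist"; returns the picture (384x512x3 uint8, red, green, blue); there is no depth.
- imaging.get_calibration(name): a dict with "K" (3x3 intrinsics, pixels), "k1" (the pictures are not rectified: a ray, as slopes to the right and down, at radius r is drawn at 1 + k1 r^2 times it, then the intrinsics apply), "position" and "rotation" of the camera in the world. Camera axes: x right, y up, looking along -z (the intrinsics and any distortion apply to the point x, -y, -z); pixel columns grow to the right and rows downward; lengths in m; the calibration is good to about 2 mm. A picture is of the moment at which its call begins: read the wrist's pose just before it. get_calibration takes no time and is no camera call; for the wrist camera it gives the pose at the moment of the call.
- job.job_done(): hands the job in; it is judged then, once.
Trained networks look in the newest picture that a camera, given by its name, has taken for a name from the list of things; names that differ only in an ending like _2 or _b are one class to them, and where a whole thing is asked for, a point or a joint stands for the part that bears it (a point fixed in the world has none). Each returns a list of dicts, best first, with "score" (0 to 1); they miss things now and then, are a little off and sometimes report something else, mostly with a low value. They report only what shows in the picture. A call takes as long as a camera call. They do not tell look-alikes from the thing itself.
- models.spot_in(camera, name): "location" ([column, row] in pixels, amid what is visible of it).
- models.regions_of(camera, name): "pixels" (384x512 bool, what is visible of it) and "location" ([column, row] in pixels, amid what is visible of it).
The state is a dict: "clock": time; "qpos": joint angles; "qvel": joint speeds; "tau": joint torques, N m; "tool_pos": TCP position; "eef_rot": TCP orientation; "wrist_force": force on the tool from outside, world axes, zero at the start; "torque": the same for the moment, N m; "finger_gap": finger opening in m; "grasp_force": force on a finger pad.
Only numpy, scipy, OpenCV 4.12 (cv2) and the standard library are available. Lean on these libraries where they do the work, as an engineer would, in place of code of your own. Each camera call takes 0.05 s, during which the arm holds its last target. There are 200 camera calls.

### The job

Pick the vice arm off the sloping board by the bare bar, close to its balance point: try a small lift and shift your grip until it hangs level, and lift it like that well clear of the board, some 10 cm. Then lay it flat and level across the small orange saddle of the stand, in line with the saddle's longer side, so that it stays balanced there on its own when you let go. Either end may point either way; leave the other things on the bench alone.

Things in the scene. Friction and masses are not known exactly. Their poses are not given: they have to be found in the camera images.
- vpart_mid (a point): The vice arm, lopsided, 200 mm long, 0.4 to 0.9 kg: a bare metal bar 30 mm wide (x), 18 mm thick (z), ends in castings. Point: middle of length, width and thickness; +y along the bar to the green boss, z normal to its broad face. Bar is bare from 84 mm on the foot side to 56 mm on the boss side of it. Balance point: on the centre line, from 25 mm on the foot side to 42 mm on the boss side, unlike from arm to arm.
- boss_mid (a point): Centre of the vice arm's green round iron boss (44 mm across, 40 mm high, axis z), 78 mm from the arm's middle. Boss and foot stand 11 mm proud of the bar above and below, so the bar's underside lies 11 mm off the board. Axes as the arm's.
- foot_mid (a point): Centre of the vice arm's dark foot plate (44 mm x, 14 mm y, 40 mm z), 93 mm from the arm's middle. The bar is slick (friction about 0.25): it needs a firm grip, 30 N or more, and gripped well away from its balance point it may turn between the fingers as it is lifted, the heavy end staying down. Axes as the arm's.
- board_face (a point): Fixed sloping plywood board on which the arm first lies: 260 mm wide (y), 170 mm up the slope, inclined 28.6 degrees (0.5 rad), low edge towards its -x, high edge (103 mm above the bench) towards +x. Point: middle of the sloping face, 62 mm above the bench; axes of the level foot, z up. The arm lies across the slope along y, boss to +y, on the middle of the face.
- cleat_b (a point): Inner upper end of the board's dark wooden cleat (12 x 40 mm, 16 mm high off the face) that stops the boss from sliding down; 70 mm to +y of the board's middle. Axes as board_face.
- cleat_f (a point): Inner upper end of the second cleat (12 x 30 mm, 16 mm high) that stops the foot plate; 75 mm to -y of the board's middle. Between the cleats the face is free for the fingers. Axes as board_face.
- stand_top (a point): The fixed finishing stand: a 16 mm steel post on a dark foot 110 x 100 mm, a small flat orange saddle on top. Point: middle of the saddle's upper face, 110 mm above the bench. Saddle 28 mm long (y, the way the arm is to lie), 16 mm wide (x), 10 mm thick.
- driver: Bystander: a screwdriver, 170 mm long, about 30 mm high, lying or standing loose on the bench, to be left alone; origin on its underside.
- offcut: Bystander: a pale wooden offcut, 90 x 45 x 22 mm, lying or standing loose on the bench, to be left alone; origin on its underside.
- tin: Bystander: a small blue tin, 68 mm across, 75 mm high, lying or standing loose on the bench, to be left alone; origin on its underside.
- sander: Bystander: a cork sanding block, 110 x 60 x 30 mm, lying or standing loose on the bench, to be left alone; origin on its underside.
- glue: Bystander: a yellow glue bottle, 56 mm across, 130 mm high, lying or standing loose on the bench, to be left alone; origin on its underside.
- mallet: Bystander: a hammer, 240 mm long, lying or standing loose on the bench, to be left alone; origin on its underside.
- vpart: The same vice arm as a whole body; origin and axes as vpart_mid.
- stand: The same finishing stand as a whole body; origin at the centre of its foot's underside.
Not all that is in view belongs to the job. Leave any green or turquoise look-alike of the stand alone.

How it is judged:
By the outcome, as a careful person would: the job done as asked, in the order asked, and still so for the second after the job is handed in, with the robot touching nothing.
It also fails if it takes over 64 s, if anything falls off the work surface, if the arm or the gripper's body presses on something with over 40 N, if the wrist force passes 120 N, or if a joint passes its speed limit or range.

## Working session

There is one attempt and no reset: what is moved stays moved. The work goes in short steps, Python scripts to look and compute and a tool call to move; the robot and the scene stay as the last step left them, time stands still between calls to the robot, and variables do not carry over. Pictures are saved under pics/ and viewed, at most 10 in all, crops included, and the job is handed in when it is done.

Besides the shell and the picture viewer there is one more tool, called after "Request:" as name(argument=value, ...) on one line, values as JSON. apply_moves: Moves the arm, as the interface text tells. Its arguments: {"type":"object","properties":{"steps":{"type":"array","items":{"type":"object","properties":{"wx":{"type":"number"},"wy":{"type":"number"},"wz":{"type":"number"},"x":{"type":"number"},"y":{"type":"number"},"z":{"type":"number"},"grip":{"type":"number"}}}},"grip_force":{"type":"number"}},"required":["steps"]}

```bash
mkdir -p pics; cat > h.py <<'E'
import numpy as np, cv2
from workcell import monitor, imaging, job, models
from scipy.spatial.transform import Rotation as R
def cal(n):
    c=imaging.get_calibration(n); return {k:np.array(v,float) for k,v in c.items() if k in('K','k1','position','rotation')}
def Rm(c):
    r=c['rotation']; return r if r.shape==(3,3) else R.from_quat(np.roll(r,-1)).as_matrix()
def ray(c,p):
    K=c['K']; u=(p[0]-K[0,2])/K[0,0]; v=(p[1]-K[1,2])/K[1,1]
    d=np.array([u,v]); s=d.copy()
    for _ in range(20): s=d/(1+c['k1']*(s@s))
    w=Rm(c)@np.array([s[0],-s[1],-1]); return w/np.linalg.norm(w)
def at_z(c,p,z):
    w=ray(c,p); return c['position']+w*(z-c['position'][2])/w[2]
def proj(c,X):
    q=Rm(c).T@(np.array(X)-c['position']); s=np.array([q[0],-q[1]])/-q[2]; s=s*(1+c['k1']*(s@s))
    return c['K'][:2,:2]@s+c['K'][:2,2]
def tri(obs):
    A=np.zeros((3,3));b=np.zeros(3)
    for c,p in obs:
        w=ray(c,p);M=np.eye(3)-np.outer(w,w);A+=M;b+=M@c['position']
    X=np.linalg.solve(A,b); return X,[np.linalg.norm(np.cross(ray(c,p),X-c['position'])) for c,p in obs]
def save(n,f,box=None,s=1):
    im=imaging.get_image(n); 
    if box: im=im[box[1]:box[3],box[0]:box[2]]
    im=cv2.resize(im,None,fx=s,fy=s,interpolation=cv2.INTER_CUBIC)
    cv2.imwrite('pics/'+f,im[:,:,::-1])
E
python3 - <<'E'
from h import *
for n in('scene','top'):
    save(n,n+'0.png',s=1.5); c=cal(n); print(n,c['position'],c['K'][0,0],c['k1'])
    for o in('boss_mid','foot_mid','vpart_mid','board_face','cleat_b','stand_top'):
        print(o,[(np.round(d['location']).tolist(),round(d['score'],2)) for d in models.spot_in(n,o)][:4])
a=cv2.imread('pics/scene0.png');b=cv2.imread('pics/top0.png')
s=monitor.read_state();print(s)
E
```

```text
scene [1.02740355 0.11870129 0.89934211] 347.2396811928341 -0.0590045080202937
boss_mid [([371.0, 242.0], 0.58), ([360.0, 258.0], 0.38)]
foot_mid [([372.0, 245.0], 0.75), ([253.0, 265.0], 0.31)]
vpart_mid [([373.0, 243.0], 0.9)]
board_face [([359.0, 257.0], 0.82), ([272.0, 238.0], 0.4)]
cleat_b [([360.0, 258.0], 0.95), ([374.0, 241.0], 0.74), ([173.0, 206.0], 0.57)]
stand_top [([199.0, 188.0], 0.91), ([175.0, 135.0], 0.62), ([125.0, 184.0], 0.61)]
top [ 0.36664871 -0.05783289  1.47213836] 443.716183087036 -0.15460670221000666
boss_mid [([149.0, 188.0], 0.69)]
foot_mid [([150.0, 184.0], 0.82)]
vpart_mid [([166.0, 230.0], 0.72), ([151.0, 190.0], 0.57)]
board_face [([154.0, 180.0], 0.97)]
cleat_b [([155.0, 179.0], 0.7)]
stand_top [([308.0, 193.0], 0.96), ([366.0, 169.0], 0.78), ([354.0, 237.0], 0.57)]
{'clock': 0.7, 'qpos': array([ 1.03018618,  0.57567911,  0.02491199,  1.43711034, -0.01500602,
        1.12901197, -0.05651675]), 'qvel': array([ 0.0019323 , -0.00012279,  0.00028626,  0.00055166,  0.00059942,
        0.00053075,  0.00016869]), 'tau': array([ 4.63788444e-05, -7.65291882e+01,  2.24800900e+00, -2.86256325e+01,
        1.53429847e-02,  2.79130865e-03,  3.90455079e-05]), 'tool_pos': array([ 0.29773213, -0.60578303,  0.2502995 ]), 'eef_rot': array([-1.18417298e-05,  9.74032314e-01,  2.26409034e-01, -1.46748089e-06]), 'wrist_force': array([-0.1086435 ,  0.24595673,  1.43826262]), 'torque': array([-0.07592553, -0.04290521,  0.03920038]), 'grasp_force': 0.0, 'finger_gap': 0.08543619416656184}
```

View pics/scene0.png

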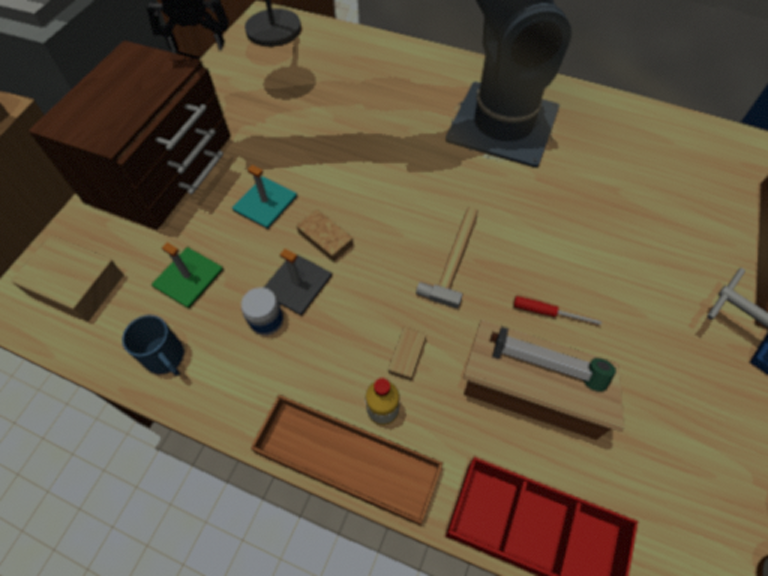

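View pics/top0.png

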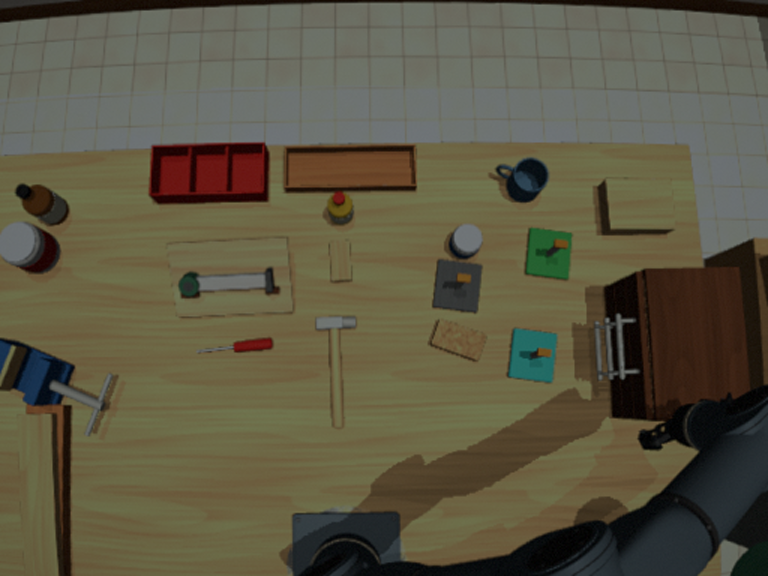

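The scene picture shows the arm on the board: green boss at scene px (400,249), top px (126,190), and foot plate at scene (333,229), top (180,187). The three candidate stands by top px are the dark foot with orange saddle (309,185), the green foot (374,163) and the turquoise foot (361,235). By the description I choose the dark-footed one.

```bash
cat > m.py <<'E'
from h import *
def cen(im,guess,f,r=16):
    hsv=cv2.cvtColor(im,cv2.COLOR_RGB2HSV).astype(int); m=f(hsv)
    yy,xx=np.mgrid[:384,:512]; m&=(abs(xx-guess[0])<r)&(abs(yy-guess[1])<r)
    n,l,s,c=cv2.connectedComponentsWithStats(m.astype(np.uint8)); 
    i=1+np.argmax(s[1:,4]); return c[i],s[i,4],l==i
orange=lambda h:(h[...,0]<15)&(h[...,1]>170)&(h[...,2]>60)
green=lambda h:(h[...,0]>50)&(h[...,0]<90)&(h[...,1]>90)
dark=lambda h:(h[...,2]<60)
E
python3 - <<'E'
from m import *
im={n:imaging.get_image(n) for n in('scene','top')}; C={n:cal(n) for n in im}
for nm,f,g,r in(('saddle',orange,{'scene':(193,171),'top':(309,185)},9),('boss',green,{'scene':(400,249),'top':(126,190)},16)):
    p={n:cen(im[n],g[n],f,r) for n in im}; print(nm,[(np.round(v[0],1),v[1]) for v in p.values()])
    X,e=tri([(C[n],p[n][0]) for n in im]); print(X.round(4),np.round(e,4))
    if nm=='saddle':
        # minAreaRect direction on world plane
        q=np.argwhere(p['top'][2])[:,::-1]; P=np.array([at_z(C['top'],x,.11)[:2] for x in q]); P-=P.mean(0)
        w,v=np.linalg.eigh(P.T@P/len(P)); print('eig',np.sqrt(12*w),v[:,1],np.degrees(np.arctan2(*v[::-1,1])))
X,e=tri([(C['scene'],(333,229)),(C['top'],(180,187))]);print('foot',X,e)
# stand foot corners/board corners in top picture
for k,pts,z in(('standfoot',[(438,259),(482,264),(477,312),(433,306)],.01),('board hi',[(168,240),(288,236)],.103),('lo',[(176,317),(294,312)],.02)):
    print(k,[at_z(C['top'],np.array(q)/1.5,z)[:2].round(3).tolist() for q in pts])
save('top','crop1.png',(100,140,340,230),3)
E
```

```text
Traceback (most recent call last):
  File "m.py", line 6, in cen
    i=1+np.argmax(s[1:,4]); return c[i],s[i,4],l==i
        ~~~~~~~~~^^^^^^^^^
ValueError: attempt to get argmax of an empty sequence
```

```bash
sed -i 's/^orange=.*/orange=lambda h:(h[...,0]<20)\&(h[...,1]>120)\&(h[...,2]>50)/' m.py
cat > a.py <<'E'
from m import *
im={n:imaging.get_image(n) for n in('scene','top')}; C={n:cal(n) for n in im}
for n,(x,y) in(('scene',(193,171)),('top',(309,185)),('scene',(400,249)),('top',(126,190))): print(cv2.cvtColor(im[n],cv2.COLOR_RGB2HSV)[y-1:y+1,x-1:x+1].tolist())
save('top','crop1.png',(100,140,340,230),3)
for nm,f,g,r in(('saddle',orange,{'scene':(193,171),'top':(309,185)},9),('boss',green,{'scene':(400,249),'top':(126,190)},16)):
    p={n:cen(im[n],g[n],f,r) for n in im}; print(nm,[(np.round(v[0],1),v[1]) for v in p.values()])
    X,e=tri([(C[n],p[n][0]) for n in im]); print(X.round(4),np.round(e,4))
    if nm=='saddle':
        q=np.argwhere(p['top'][2])[:,::-1]; P=np.array([at_z(C['top'],x,.11)[:2] for x in q]); P-=P.mean(0)
        w,v=np.linalg.eigh(P.T@P/len(P)); print('eig',np.sqrt(12*w),v[:,1],np.degrees(np.arctan2(*v[::-1,1])))
X,e=tri([(C['scene'],(333,229)),(C['top'],(180,187))]);print('foot',X,e)
for k,pts,z in(('standfoot',[(438,259),(482,264),(477,312),(433,306)],.01),('board hi',[(168,240),(288,236)],.103),('lo',[(176,317),(294,312)],.02)):
    print(k,[at_z(C['top'],np.array(q)/1.5,z)[:2].round(3).tolist() for q in pts])
E
python3 a.py
```

```text
[[[14, 198, 130], [14, 202, 130]], [[14, 202, 125], [14, 198, 129]]]
[[[19, 188, 110], [18, 191, 111]], [[18, 188, 110], [18, 186, 111]]]
[[[74, 115, 53], [72, 114, 56]], [[72, 114, 49], [72, 117, 50]]]
[[[90, 6, 43], [80, 17, 45]], [[75, 12, 44], [90, 12, 43]]]
saddle [(array([191.7, 169.7]), np.int32(76)), (array([308.7, 185. ]), np.int32(52))]
[ 0.6057 -0.2583  0.1057] [0.0004 0.0004]
eig [0.01753012 0.02996334] [0.14587778 0.98930262] 81.6118872648172
boss [(array([399.6, 250.7]), np.int32(199)), (array([126. , 188.9]), np.int32(103))]
[0.6076 0.3264 0.0745] [0.0011 0.0011]
foot [0.61162393 0.15220321 0.06962359] [np.float64(0.001714892171980826), np.float64(0.0017148921719807924)]
standfoot [[0.666, -0.218], [0.653, -0.317], [0.544, -0.301], [0.559, -0.203]]
board hi [[0.697, 0.366], [0.701, 0.108]]
lo [[0.542, 0.368], [0.549, 0.104]]
```

View pics/crop1.png

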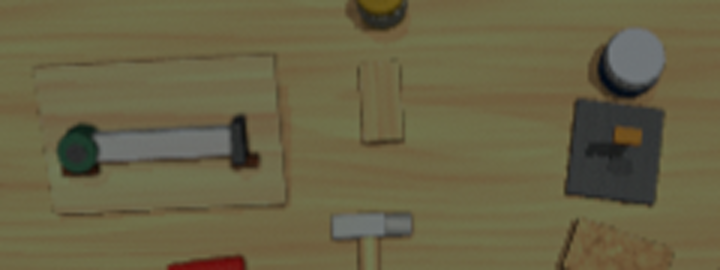

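The crop shows the arm with its boss at crop (78,148) and foot at (240,142). The orange saddle on the dark foot sits at (628,135), its long side nearly along world y (yaw about -8°). I'll plan the approach from these.

```bash
cat >> h.py <<'E'
def rot(yaw,pitch):
    # tool y along uphill x (yaw, tilted by pitch), tool z into the face
    y=np.array([np.cos(pitch),0,np.sin(pitch)]); z=np.array([np.sin(pitch),0,-np.cos(pitch)])
    return R.from_euler('z',yaw).as_matrix()@np.c_[np.cross(y,z),y,z]
def rel(P,T,Rt,cur=None):
    s=monitor.read_state(); q=s['eef_rot']; R0=R.from_quat(np.roll(q,-1)).as_matrix(); p0=s['tool_pos']
    d=R0.T@(np.array(T)-p0)*1000; w=np.degrees(R.from_matrix(R0.T@Rt).as_rotvec())
    print(P,'xyz',d.round(1),'w',w.round(2),'t',s['clock'])
E
python3 - <<'E'
from h import *
r=rot(np.radians(1.2),.5)
rel('via',[.50,-.15,.32],rot(0,0.2)); rel('pre',[.54,.245,.21],r)
E
```

```text
via xyz [ 382.5 -319.8  -69.7] w [-10.25   6.38 -63.6 ] t 0.95
pre xyz [ 592.7 -656.7   40.3] w [-25.48  16.24 -63.6 ] t 0.95
```

Request:
apply_moves(steps=[{"x":0,"y":-20,"z":-50,"wz":-5},{"x":380,"y":-320,"z":-70,"wx":-10,"wy":6,"wz":-63},{"x":380,"y":-320,"z":-70,"wx":-10,"wy":6,"wz":-63},{"x":380,"y":-320,"z":-70,"wx":-10,"wy":6,"wz":-63},{"x":380,"y":-320,"z":-70,"wx":-10,"wy":6,"wz":-63},{"x":380,"y":-320,"z":-70,"wx":-10,"wy":6,"wz":-63},{"x":380,"y":-320,"z":-70,"wx":-10,"wy":6,"wz":-63},{"x":380,"y":-320,"z":-70,"wx":-10,"wy":6,"wz":-63},{"x":380,"y":-320,"z":-70,"wx":-10,"wy":6,"wz":-63},{"x":380,"y":-320,"z":-70,"wx":-10,"wy":6,"wz":-63}])

```text
schema error: expected keys wx, wy, wz, x, y, z, grip
```

```bash
python3 - <<'E'
from h import *
print(monitor.read_state()['tool_pos'])
rel('pre',[.54,.245,.21],rot(np.radians(1.2),.5))
E
```

```text
[ 0.29776772 -0.60576427  0.25029305]
pre xyz [ 592.7 -656.7   40.3] w [-25.48  16.24 -63.6 ] t 0.95
```

All keys are required.

Request:
apply_moves(steps=[{"x":0,"y":-20,"z":-50,"wx":0,"wy":0,"wz":-5,"grip":1},{"x":380,"y":-320,"z":-70,"wx":-10,"wy":6,"wz":-63,"grip":1},{"x":380,"y":-320,"z":-70,"wx":-10,"wy":6,"wz":-63,"grip":1},{"x":380,"y":-320,"z":-70,"wx":-10,"wy":6,"wz":-63,"grip":1},{"x":380,"y":-320,"z":-70,"wx":-10,"wy":6,"wz":-63,"grip":1},{"x":380,"y":-320,"z":-70,"wx":-10,"wy":6,"wz":-63,"grip":1},{"x":380,"y":-320,"z":-70,"wx":-10,"wy":6,"wz":-63,"grip":1},{"x":380,"y":-320,"z":-70,"wx":-10,"wy":6,"wz":-63,"grip":1},{"x":380,"y":-320,"z":-70,"wx":-10,"wy":6,"wz":-63,"grip":1},{"x":380,"y":-320,"z":-70,"wx":-10,"wy":6,"wz":-63,"grip":1}])

```text
clock: 1.95
tool_pos: [0.4826, -0.1817, 0.3191]
eef_rot: [0.07, 0.708, 0.7, 0.067]
wrist_force: [1.1, -0.7, -0.2]
finger_gap: 0.0854
grasp_force: 0.0
```

```bash
python3 - <<'E'
from h import *
print(monitor.read_state()['tool_pos'])
rel('pre',[.54,.245,.21],rot(np.radians(1.2),.5))
E
```

```text
[ 0.48259181 -0.18170143  0.31908596]
pre xyz [427.7  30.5 116. ] w [-17.52   0.79  -1.73] t 1.95
```

Request:
apply_moves(steps=[{"x":400,"y":30,"z":110,"wx":-17,"wy":1,"wz":-1,"grip":1},{"x":400,"y":30,"z":110,"wx":-17,"wy":1,"wz":-1,"grip":1},{"x":400,"y":30,"z":110,"wx":-17,"wy":1,"wz":-1,"grip":1},{"x":400,"y":30,"z":110,"wx":-17,"wy":1,"wz":-1,"grip":1},{"x":400,"y":30,"z":110,"wx":-17,"wy":1,"wz":-1,"grip":1},{"x":400,"y":30,"z":110,"wx":-17,"wy":1,"wz":-1,"grip":1},{"x":400,"y":30,"z":110,"wx":-17,"wy":1,"wz":-1,"grip":1},{"x":400,"y":30,"z":110,"wx":-17,"wy":1,"wz":-1,"grip":1},{"x":400,"y":30,"z":110,"wx":-17,"wy":1,"wz":-1,"grip":1},{"x":400,"y":30,"z":110,"wx":-17,"wy":1,"wz":-1,"grip":1}])

```text
clock: 2.95
tool_pos: [0.5375, 0.2187, 0.2155]
eef_rot: [0.168, 0.682, 0.689, 0.176]
wrist_force: [0.6, -0.2, -0.5]
finger_gap: 0.0853
grasp_force: 0.0
```

```bash
python3 - <<'E'
from m import *
print(monitor.read_state()['tool_pos'],monitor.read_state()['qvel'].round(2))
rel('pre',[.54,.245,.21],rot(np.radians(1.2),.5))
c=cal('wrist'); print(c['position'],proj(c,[.608,.326,.08]),proj(c,[.612,.152,.08]))
save('wrist','w1.png',s=1.5)
E
```

```text
[0.53746007 0.21874171 0.2154951 ] [-0.93  0.5   0.13 -0.41  0.41  0.35 -1.07]
pre xyz [26.2 -0.2  6.4] w [-0.48 -0.2  -0.69] t 2.95
[0.47877272 0.29390784 0.3252572 ] [254.19438458  44.89894023] [257.15491156 247.99529059]
```

View pics/w1.png

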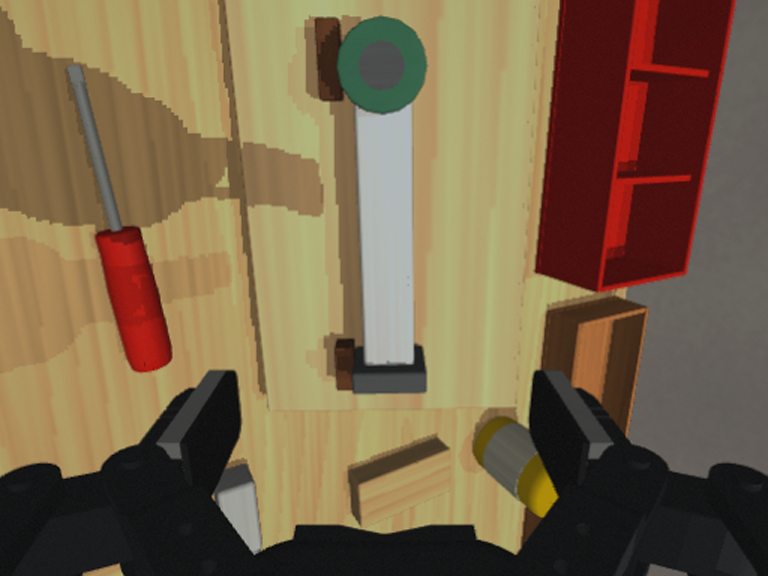

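The wrist view shows the boss's top centred at (382,64), the bar's edges at x 356–411 (row 110) and 365–413 (row 360), and the foot plate at rows 347–392. The gap between the cleats is clear.

```bash
cat > b.py <<'E'
from m import *
s=monitor.read_state(); c=cal('wrist'); print(s['clock'],np.abs(s['qvel']).max())
n=R.from_euler('z',np.radians(1.2)).as_matrix()@np.array([-np.sin(.5),0,np.cos(.5)]); p0=np.array([.622,.2365,.062])
def pl(p,h):
    w=ray(c,np.array(p)); o=p0+n*h; return c['position']+w*(n@(o-c['position']))/(n@w)
im=imaging.get_image('wrist'); g=cv2.cvtColor(im,cv2.COLOR_RGB2HSV).astype(int)
gm=((g[...,0]>60)&(g[...,0]<95)&(g[...,1]>80)); ctr,_,m=cen(im,(255,40),lambda h:gm,60)
cs,_=cv2.findContours(m.astype(np.uint8),cv2.RETR_EXTERNAL,2); k=max(cs,key=cv2.contourArea)
(e,ax,_)=cv2.fitEllipse(k); print('boss px',e,ax); B=pl(e,.04); print('boss',B-n*.02)
bm=(g[...,1]<40)&(g[...,2]>150)
for r in(90,120,150,180,210,230):
    x=np.where(bm[r+0])[0]; x=x[(x>200)&(x<320)]
    if len(x): a,b=pl((x[0]-.5,r),.029),pl((x[-1]+.5,r),.029); print(r,x[0],x[-1],((a+b)/2-n*.009).round(4),np.linalg.norm(a-b).round(4))
E
python3 b.py
```

```text
3.0 0.21917250476263764
boss px (256.1627502441406, 59.35591125488281) (57.09910202026367, 60.98746109008789)
boss [0.60879813 0.32547672 0.07859722]
90 240 275 [0.61   0.3039 0.079 ] 0.0281
120 241 275 [0.6107 0.2809 0.0791] 0.028
150 242 276 [0.6118 0.2567 0.0795] 0.0287
180 243 275 [0.6123 0.2312 0.0794] 0.0278
210 244 275 [0.6132 0.2043 0.0796] 0.0276
230 244 275 [0.6135 0.1856 0.0796] 0.0282
```

```bash
python3 - <<'E'
from h import *
r=rot(np.radians(1.7),.5); n=-r[:,2]; G=np.array([.6113,.2555,.0793])
rel('stand60',G+n*.06,r); rel('grasp',G+n*.004,r)
E
```

```text
stand60 xyz [27.9  2.  95.1] w [-0.58 -0.39 -0.71] t 3.05
grasp xyz [ 27.5   2.6 151.1] w [-0.58 -0.39 -0.71] t 3.05
```

Request:
apply_moves(steps=[{"x":20,"y":2,"z":40,"wx":-0.5,"wy":-0.4,"wz":-0.7,"grip":0.8},{"x":20,"y":2,"z":80,"wx":-0.5,"wy":-0.4,"wz":-0.7,"grip":0.6},{"x":20,"y":2,"z":90,"wx":-0.5,"wy":-0.4,"wz":-0.7,"grip":0.5},{"x":20,"y":2,"z":90,"wx":-0.5,"wy":-0.4,"wz":-0.7,"grip":0.5},{"x":20,"y":2,"z":90,"wx":-0.5,"wy":-0.4,"wz":-0.7,"grip":0.5},{"x":20,"y":2,"z":90,"wx":-0.5,"wy":-0.4,"wz":-0.7,"grip":0.5}])

```text
clock: 3.65
tool_pos: [0.5814, 0.2371, 0.1385]
eef_rot: [0.174, 0.679, 0.692, 0.176]
wrist_force: [-0.7, -0.2, -0.2]
finger_gap: 0.0639
grasp_force: 0.0
```

```bash
python3 - <<'E'
from h import *
r=rot(np.radians(1.7),.5); n=-r[:,2]; G=np.array([.6113,.2555,.0793])
s=monitor.read_state(); print(s['finger_gap'],s['wrist_force'],s['torque'],abs(s['qvel']).max())
rel('grasp',G+n*.004,r)
E
```

```text
0.06392131820552908 [-0.65271897 -0.17743354 -0.24081385] [-0.04784963  0.52233322 -0.00929496] 0.008146712256573182
grasp xyz [17.9 -1.9 62.4] w [ 0.01  0.44 -0.51] t 3.65
```

Request:
apply_moves(steps=[{"x":18,"y":-2,"z":20,"wx":0,"wy":0.4,"wz":-0.5,"grip":0.5},{"x":18,"y":-2,"z":45,"wx":0,"wy":0.4,"wz":-0.5,"grip":0.4},{"x":18,"y":-2,"z":62,"wx":0,"wy":0.4,"wz":-0.5,"grip":0.2},{"x":18,"y":-2,"z":62,"wx":0,"wy":0.4,"wz":-0.5,"grip":0.1},{"x":18,"y":-2,"z":62,"wx":0,"wy":0.4,"wz":-0.5,"grip":0.1}])

```text
clock: 4.15
tool_pos: [0.6088, 0.2553, 0.0827]
eef_rot: [0.173, 0.675, 0.695, 0.177]
wrist_force: [-0.4, 0.6, -0.1]
finger_gap: 0.047
grasp_force: 0.0
```

```bash
python3 - <<'E'
from h import *
r=rot(np.radians(1.7),.5); n=-r[:,2]; G=np.array([.6113,.2555,.0793])
s=monitor.read_state(); print(s['finger_gap'],s['wrist_force'],s['torque'],abs(s['qvel']).max())
rel('grasp',G+n*.004,r); save('wrist','w2.png')
E
```

```text
0.04699512511925411 [-0.42901676  0.57487075 -0.06875208] [ 0.04644854  0.51014371 -0.00438129] 0.015562282467142644
grasp xyz [0.1 0.5 0.2] w [-0.03  0.07 -0.  ] t 4.15
```

View pics/w2.png

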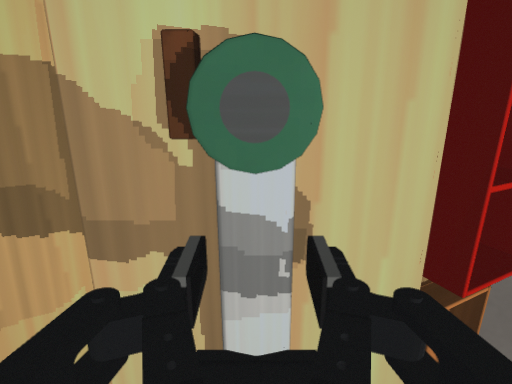

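The fingers (tips at px 190 and 322, row 240–300) straddle the bar centrally. I'll close and make a small trial lift.

Request:
apply_moves(grip_force=60, steps=[{"x":0,"y":0,"z":0,"wx":0,"wy":0,"wz":0,"grip":-0.5},{"x":0,"y":0,"z":0,"wx":0,"wy":0,"wz":0,"grip":-0.5},{"x":0,"y":0,"z":0,"wx":0,"wy":0,"wz":0,"grip":-0.5},{"x":0,"y":0,"z":0,"wx":0,"wy":0,"wz":0,"grip":-0.5},{"x":0,"y":0,"z":0,"wx":0,"wy":0,"wz":0,"grip":-0.5}])

```text
clock: 4.7
tool_pos: [0.6087, 0.2557, 0.0832]
eef_rot: [0.173, 0.675, 0.695, 0.177]
wrist_force: [-4.6, -1.5, 7.5]
finger_gap: 0.0292
grasp_force: 59.0
```

Request:
apply_moves(steps=[{"x":0,"y":2.4,"z":-4.4,"wx":0,"wy":0,"wz":0,"grip":-0.5},{"x":0,"y":4.8,"z":-8.8,"wx":0,"wy":0,"wz":0,"grip":-0.5},{"x":0,"y":7.2,"z":-13.2,"wx":0,"wy":0,"wz":0,"grip":-0.5},{"x":0,"y":7.2,"z":-13.2,"wx":0,"wy":0,"wz":0,"grip":-0.5},{"x":0,"y":7.2,"z":-13.2,"wx":0,"wy":0,"wz":0,"grip":-0.5},{"x":0,"y":7.2,"z":-13.2,"wx":0,"wy":0,"wz":0,"grip":-0.5}])

```text
clock: 5.3
tool_pos: [0.6084, 0.2555, 0.0965]
eef_rot: [0.172, 0.675, 0.696, 0.176]
wrist_force: [-0.5, 0.2, -6.0]
finger_gap: 0.0293
grasp_force: 60.4
```

```bash
python3 - <<'E'
from h import *
for i in range(3):
    s=monitor.read_state(); print(s['finger_gap'],s['grasp_force'],s['wrist_force'].round(2),s['torque'].round(3),s['tool_pos'].round(4)); 
    imaging.get_image('top')
save('wrist','w3.png')
E
```

```text
0.029295138908438254 60.38380980491638 [-0.52  0.16 -6.05] [-0.035  1.07  -0.051] [0.6084 0.2555 0.0965]
0.028901955229943245 60.38364887237549 [ 0.12 -0.14 -5.15] [-0.048  1.078 -0.059] [0.6085 0.2555 0.0965]
0.02909370874077563 60.38367748260498 [-0.41  1.15 -5.06] [-0.063  1.067 -0.015] [0.6086 0.2555 0.0965]
```

View pics/w3.png

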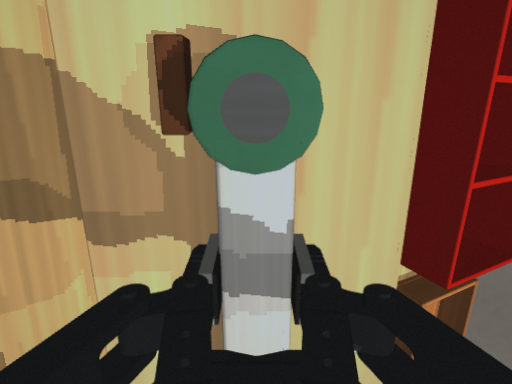

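The wrist view after the lift shows the boss still at (255,104) with the bar unmoved in the fingers, so it hangs level. I'll average the moment to see how far off the balance point I am.

```bash
cat > avg.py <<'E'
from h import *
L=[]
for i in range(16):
    s=monitor.read_state(); L.append(np.r_[s['wrist_force'],s['torque']]); imaging.get_image('wrist')
L=np.array(L); print(L.mean(0).round(4),(L.std(0)/4).round(4),s['tool_pos'].round(4),s['clock'])
E
python3 avg.py
```

```text
[-0.1637 -0.2202 -5.7879 -0.0371  1.0974 -0.0185] [0.1353 0.1251 0.093  0.0084 0.0071 0.0054] [0.6089 0.2556 0.0968] 6.25
```

The balance point is within about 2 mm of the grip and the mass is about 0.59 kg, so no shift is needed. Lifting clear.

Request:
apply_moves(steps=[{"x":0,"y":4,"z":-7,"wx":0,"wy":0,"wz":0,"grip":-0.5},{"x":0,"y":12,"z":-22,"wx":0,"wy":0,"wz":0,"grip":-0.5},{"x":0,"y":24,"z":-44,"wx":0,"wy":0,"wz":0,"grip":-0.5},{"x":0,"y":36,"z":-66,"wx":0,"wy":0,"wz":0,"grip":-0.5},{"x":0,"y":48,"z":-88,"wx":0,"wy":0,"wz":0,"grip":-0.5},{"x":0,"y":60,"z":-110,"wx":0,"wy":0,"wz":0,"grip":-0.5},{"x":0,"y":70,"z":-128,"wx":0,"wy":0,"wz":0,"grip":-0.5},{"x":0,"y":76,"z":-139,"wx":0,"wy":0,"wz":0,"grip":-0.5},{"x":0,"y":76,"z":-139,"wx":0,"wy":0,"wz":0,"grip":-0.5},{"x":0,"y":76,"z":-139,"wx":0,"wy":0,"wz":0,"grip":-0.5}])

```text
clock: 7.3
tool_pos: [0.6088, 0.2551, 0.2547]
eef_rot: [0.173, 0.675, 0.695, 0.176]
wrist_force: [0.1, -0.7, -6.6]
finger_gap: 0.0291
grasp_force: 60.5
```

```bash
python3 - <<'E'
from h import *
s=monitor.read_state(); R0=R.from_quat(np.roll(s['eef_rot'],-1)).as_matrix(); print(R0.round(3), s['tool_pos'])
rt=rot(np.radians(-8),0)
rel('vert here',[.606,.2,.25],rt); rel('over',[.606,-.258,.25],rt)
E
```

```text
[[-0.029  0.878  0.478]
 [ 1.     0.026  0.012]
 [-0.002  0.478 -0.878]] [0.60881748 0.25511784 0.25468884]
vert here xyz [-55.   -6.2   2.1] w [28.49 -2.28  9.47] t 7.3
over xyz [-512.8  -18.2   -3.3] w [28.49 -2.28  9.47] t 7.3
```

Request:
apply_moves(steps=[{"x":-15,"y":0,"z":0,"wx":3,"wy":0,"wz":1,"grip":-0.5},{"x":-45,"y":-5,"z":0,"wx":7,"wy":0,"wz":3,"grip":-0.5},{"x":-85,"y":-10,"z":0,"wx":12,"wy":-1,"wz":4,"grip":-0.5},{"x":-125,"y":-20,"z":-3,"wx":17,"wy":-1.5,"wz":6,"grip":-0.5},{"x":-165,"y":-30,"z":-6,"wx":22,"wy":-2,"wz":8,"grip":-0.5},{"x":-205,"y":-40,"z":-10,"wx":26,"wy":-2.3,"wz":9,"grip":-0.5},{"x":-245,"y":-50,"z":-15,"wx":28.5,"wy":-2.3,"wz":9.5,"grip":-0.5},{"x":-285,"y":-60,"z":-22,"wx":28.5,"wy":-2.3,"wz":9.5,"grip":-0.5},{"x":-325,"y":-68,"z":-28,"wx":28.5,"wy":-2.3,"wz":9.5,"grip":-0.5},{"x":-365,"y":-74,"z":-32,"wx":28.5,"wy":-2.3,"wz":9.5,"grip":-0.5}])

```text
clock: 8.3
tool_pos: [0.5384, -0.1135, 0.2472]
eef_rot: [-0.0, 0.755, 0.656, -0.001]
wrist_force: [1.1, -0.7, -6.4]
finger_gap: 0.0287
grasp_force: 60.6
```

```bash
python3 - <<'E'
from h import *
s=monitor.read_state(); print(s['tool_pos'],s['finger_gap'])
rel('look',[.53,-.35,.25],rot(np.radians(-8),0))
E
```

```text
[ 0.53843234 -0.11348125  0.24722292] 0.02868477498782945
look xyz [-235.4   24.6   -2.6] w [-0.09  0.04 -0.01] t 8.3
```

Request:
apply_moves(steps=[{"x":-30,"y":3,"z":0,"wx":0,"wy":0,"wz":0,"grip":-0.5},{"x":-70,"y":7,"z":0,"wx":0,"wy":0,"wz":0,"grip":-0.5},{"x":-110,"y":11,"z":0,"wx":0,"wy":0,"wz":0,"grip":-0.5},{"x":-150,"y":15,"z":0,"wx":0,"wy":0,"wz":0,"grip":-0.5},{"x":-185,"y":19,"z":0,"wx":0,"wy":0,"wz":0,"grip":-0.5},{"x":-212,"y":22,"z":0,"wx":0,"wy":0,"wz":0,"grip":-0.5},{"x":-225,"y":24,"z":0,"wx":0,"wy":0,"wz":0,"grip":-0.5},{"x":-230,"y":24,"z":0,"wx":0,"wy":0,"wz":0,"grip":-0.5},{"x":-230,"y":24,"z":0,"wx":0,"wy":0,"wz":0,"grip":-0.5},{"x":-230,"y":24,"z":0,"wx":0,"wy":0,"wz":0,"grip":-0.5}])

```text
clock: 9.3
tool_pos: [0.5319, -0.3406, 0.2482]
eef_rot: [-0.0, 0.754, 0.657, 0.001]
wrist_force: [0.8, 0.7, -5.3]
finger_gap: 0.0286
grasp_force: 60.6
```

```bash
python3 avg.py; python3 - <<'E'
from m import *
s=monitor.read_state(); c=cal('wrist'); im=imaging.get_image('wrist'); cv2.imwrite('pics/w4.png',im[:,:,::-1]); np.save('w4.npy',im)
print(R.from_quat(np.roll(s['eef_rot'],-1)).as_matrix().round(4))
g=proj(c,[.606,-.258,.11]); print('exp',g)
p,a,m=cen(im,g,orange,60); print(p,a)
q=cv2.findContours(m.astype(np.uint8),0,2)[0]; k=max(q,key=cv2.contourArea); b=cv2.boxPoints(cv2.minAreaRect(k)); 
W=np.array([at_z(c,x,.11) for x in b]); print(W.round(4),W.mean(0),np.linalg.norm(np.diff(W,axis=0),axis=1))
E
```

```text
[ 0.0656 -0.1654 -5.751  -0.0122 -0.0084 -0.0151] [0.1263 0.1277 0.1529 0.0057 0.0088 0.0069] [ 0.5314 -0.3425  0.2484] 10.05
[[ 1.388e-01  9.903e-01  4.000e-04]
 [ 9.903e-01 -1.388e-01  5.000e-04]
 [ 5.000e-04  3.000e-04 -1.000e+00]]
exp [339.71175484  59.15531621]
[338.3608871   55.69657258] 992
[[ 0.594  -0.268   0.11  ]
 [ 0.5987 -0.2398  0.11  ]
 [ 0.6159 -0.2435  0.11  ]
 [ 0.6118 -0.2719  0.11  ]] [ 0.60509398 -0.25578911  0.11      ] [0.02863008 0.01760452 0.02871994]
```

View pics/w4.png

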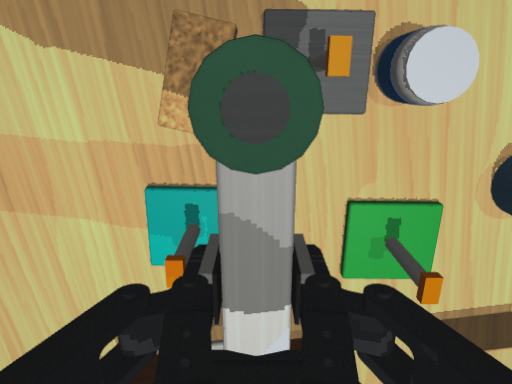

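The wrist view shows the dark-footed stand's saddle at (339,56), with the green and turquoise look-alikes well apart. Sizes measure 28.6 × 17.6 mm, centre (0.605,-0.256). The balance point is about 2 mm to the boss side of the grip.

```bash
python3 - <<'E'
from h import *
rel('above',[.605,-.2577,.16],rot(np.radians(-8.4),0))
E
```

```text
above xyz [94.2 61.  88.4] w [ 0.02 -0.03  0.42] t 10.15
```

Request:
apply_moves(steps=[{"x":20,"y":12,"z":0,"wx":0,"wy":0,"wz":0.4,"grip":-0.5},{"x":50,"y":32,"z":0,"wx":0,"wy":0,"wz":0.4,"grip":-0.5},{"x":78,"y":50,"z":5,"wx":0,"wy":0,"wz":0.4,"grip":-0.5},{"x":92,"y":60,"z":20,"wx":0,"wy":0,"wz":0.4,"grip":-0.5},{"x":94,"y":61,"z":40,"wx":0,"wy":0,"wz":0.4,"grip":-0.5},{"x":94,"y":61,"z":60,"wx":0,"wy":0,"wz":0.4,"grip":-0.5},{"x":94,"y":61,"z":75,"wx":0,"wy":0,"wz":0.4,"grip":-0.5},{"x":94,"y":61,"z":85,"wx":0,"wy":0,"wz":0.4,"grip":-0.5},{"x":94,"y":61,"z":88,"wx":0,"wy":0,"wz":0.4,"grip":-0.5},{"x":94,"y":61,"z":88,"wx":0,"wy":0,"wz":0.4,"grip":-0.5}])

```text
clock: 11.15
tool_pos: [0.605, -0.2579, 0.1605]
eef_rot: [-0.0, 0.757, 0.654, 0.0]
wrist_force: [0.5, -0.2, -4.2]
finger_gap: 0.0286
grasp_force: 60.5
```

```bash
python3 - <<'E'
from h import *
print(monitor.read_state()['tool_pos'])
rel('down',[.605,-.2577,.128],rot(np.radians(-8.4),0))
save('scene','s5.png',(150,120,250,200),6)
E
```

```text
[ 0.60503159 -0.25792151  0.1604594 ]
down xyz [ 0.2 -0.1 32.5] w [ 0.02 -0.03  0.02] t 11.15
```

View pics/s5.png

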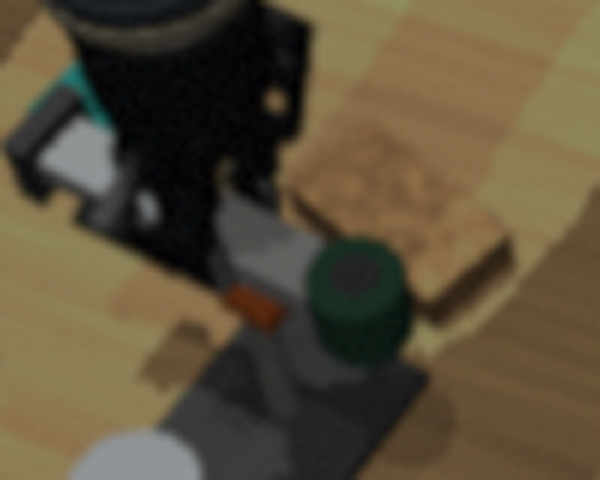

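The crop shows the bar over the orange saddle (crop px 255,305), boss to its right. Lowering gently.

Request:
apply_moves(steps=[{"x":0,"y":0,"z":8,"wx":0,"wy":0,"wz":0,"grip":-0.5},{"x":0,"y":0,"z":18,"wx":0,"wy":0,"wz":0,"grip":-0.5},{"x":0,"y":0,"z":26,"wx":0,"wy":0,"wz":0,"grip":-0.5},{"x":0,"y":0,"z":31,"wx":0,"wy":0,"wz":0,"grip":-0.5},{"x":0,"y":0,"z":33,"wx":0,"wy":0,"wz":0,"grip":-0.5},{"x":0,"y":0,"z":34,"wx":0,"wy":0,"wz":0,"grip":-0.5},{"x":0,"y":0,"z":34,"wx":0,"wy":0,"wz":0,"grip":-0.5}])

```text
clock: 11.9
tool_pos: [0.6051, -0.2578, 0.1265]
eef_rot: [0.0, 0.757, 0.654, 0.0]
wrist_force: [-0.2, -0.8, -5.7]
finger_gap: 0.0289
grasp_force: 60.6
```

Request:
apply_moves(steps=[{"x":0,"y":0,"z":1,"wx":0,"wy":0,"wz":0,"grip":-0.5},{"x":0,"y":0,"z":1.5,"wx":0,"wy":0,"wz":0,"grip":-0.5},{"x":0,"y":0,"z":1.5,"wx":0,"wy":0,"wz":0,"grip":-0.5}])

```text
clock: 12.2
tool_pos: [0.605, -0.2579, 0.1251]
eef_rot: [0.0, 0.757, 0.654, 0.0]
wrist_force: [-0.5, 0.4, -4.9]
finger_gap: 0.0289
grasp_force: 60.6
```

Request:
apply_moves(steps=[{"x":0,"y":0,"z":0.5,"wx":0,"wy":0,"wz":0,"grip":-0.5},{"x":0,"y":0,"z":1,"wx":0,"wy":0,"wz":0,"grip":-0.5},{"x":0,"y":0,"z":1,"wx":0,"wy":0,"wz":0,"grip":-0.5}])

```text
clock: 12.5
tool_pos: [0.6049, -0.2579, 0.1239]
eef_rot: [-0.0, 0.757, 0.654, 0.0]
wrist_force: [-0.9, -0.7, -6.0]
finger_gap: 0.0289
grasp_force: 60.6
```

Request:
apply_moves(steps=[{"x":0,"y":0,"z":0.5,"wx":0,"wy":0,"wz":0,"grip":-0.5},{"x":0,"y":0,"z":0.8,"wx":0,"wy":0,"wz":0,"grip":-0.5},{"x":0,"y":0,"z":0.8,"wx":0,"wy":0,"wz":0,"grip":-0.5}])

```text
clock: 12.8
tool_pos: [0.605, -0.2578, 0.1233]
eef_rot: [0.0, 0.757, 0.654, 0.0]
wrist_force: [-1.0, 0.3, -3.4]
finger_gap: 0.0287
grasp_force: 60.9
```

Request:
apply_moves(steps=[{"x":0,"y":0,"z":0.4,"wx":0,"wy":0,"wz":0,"grip":-0.5},{"x":0,"y":0,"z":0.6,"wx":0,"wy":0,"wz":0,"grip":-0.5},{"x":0,"y":0,"z":0.6,"wx":0,"wy":0,"wz":0,"grip":-0.5}])

```text
clock: 13.1
tool_pos: [0.605, -0.2578, 0.1232]
eef_rot: [0.0, 0.757, 0.654, 0.0]
wrist_force: [-4.1, 0.9, 6.2]
finger_gap: 0.0288
grasp_force: 61.9
```

```bash
sed -i 's/range(16)/range(6)/' avg.py; python3 avg.py
```

```text
[-3.8651  1.1109  5.7609  0.2103  0.8642 -0.0061] [0.097  0.0693 0.155  0.0094 0.0089 0.0105] [ 0.605  -0.2578  0.1232] 13.35
```

It's in contact at the expected height. I'll ease off, then open slowly.

Request:
apply_moves(grip_force=20, steps=[{"x":0,"y":0,"z":-0.3,"wx":0,"wy":0,"wz":0,"grip":-0.5},{"x":0,"y":0,"z":-0.3,"wx":0,"wy":0,"wz":0,"grip":-0.5},{"x":0,"y":0,"z":-0.3,"wx":0,"wy":0,"wz":0,"grip":-0.5},{"x":0,"y":0,"z":-0.3,"wx":0,"wy":0,"wz":0,"grip":-0.25},{"x":0,"y":0,"z":-0.3,"wx":0,"wy":0,"wz":0,"grip":-0.2},{"x":0,"y":0,"z":-0.3,"wx":0,"wy":0,"wz":0,"grip":-0.15},{"x":0,"y":0,"z":-0.3,"wx":0,"wy":0,"wz":0,"grip":-0.1},{"x":0,"y":0,"z":-0.3,"wx":0,"wy":0,"wz":0,"grip":-0.05},{"x":0,"y":0,"z":-0.3,"wx":0,"wy":0,"wz":0,"grip":0},{"x":0,"y":0,"z":-0.3,"wx":0,"wy":0,"wz":0,"grip":0}])

```text
clock: 14.4
tool_pos: [0.605, -0.2578, 0.1229]
eef_rot: [-0.0, 0.757, 0.654, 0.0]
wrist_force: [-0.7, -0.6, 0.6]
finger_gap: 0.0426
grasp_force: 0.0
```

```bash
python3 avg.py; python3 - <<'E'
from h import *
save('wrist','w6.png')
E
```

```text
[-0.5464 -0.0663  0.1854 -0.0176 -0.0044  0.0168] [0.0563 0.1022 0.0663 0.0068 0.0085 0.0048] [ 0.605  -0.2578  0.1229] 14.65
```

View pics/w6.png

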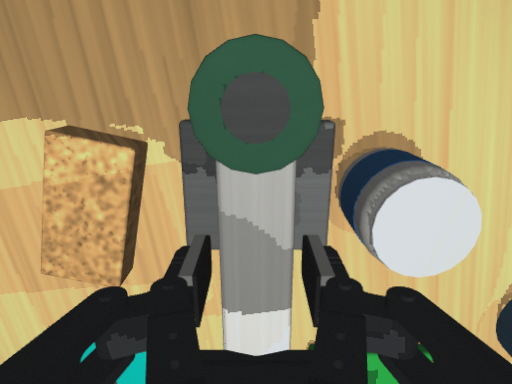

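The fingers stand clear of the bar on both sides, the boss is still at (255,104), and the arm rests on its own. Retreating straight up.

Request:
apply_moves(steps=[{"x":0,"y":0,"z":0,"wx":0,"wy":0,"wz":0,"grip":0.3},{"x":0,"y":0,"z":-5,"wx":0,"wy":0,"wz":0,"grip":0.3},{"x":0,"y":0,"z":-20,"wx":0,"wy":0,"wz":0,"grip":0.3},{"x":0,"y":0,"z":-45,"wx":0,"wy":0,"wz":0,"grip":0.3},{"x":0,"y":0,"z":-80,"wx":0,"wy":0,"wz":0,"grip":0.3},{"x":0,"y":0,"z":-115,"wx":0,"wy":0,"wz":0,"grip":0.3},{"x":-20,"y":0,"z":-140,"wx":0,"wy":0,"wz":0,"grip":0.3},{"x":-40,"y":0,"z":-150,"wx":0,"wy":0,"wz":0,"grip":0.3},{"x":-40,"y":0,"z":-150,"wx":0,"wy":0,"wz":0,"grip":0.3},{"x":-40,"y":0,"z":-150,"wx":0,"wy":0,"wz":0,"grip":0.3}])

```text
clock: 15.75
tool_pos: [0.599, -0.2974, 0.2736]
eef_rot: [0.0, 0.757, 0.653, 0.001]
wrist_force: [-0.2, 0.7, -0.6]
finger_gap: 0.0554
grasp_force: 0.0
```

```bash
python3 - <<'E'
from h import *
c=cal('wrist'); save('wrist','w7.png'); u=np.array([.146,.989,0])
print(monitor.read_state()['clock'])
for i in range(6): imaging.get_image('wrist')
print(proj(c,[.605+.0,-.2577,.128]), proj(c,np.array([.605,-.2577,.139])+u*.070))
save('wrist','w8.png'); print(np.abs(cv2.imread('pics/w7.png').astype(int)-cv2.imread('pics/w8.png')).mean())
E
```

```text
15.8
[255.71599095 131.02382369] [255.63812051  34.68146162]
1.9798397488064237
```

View pics/w8.png

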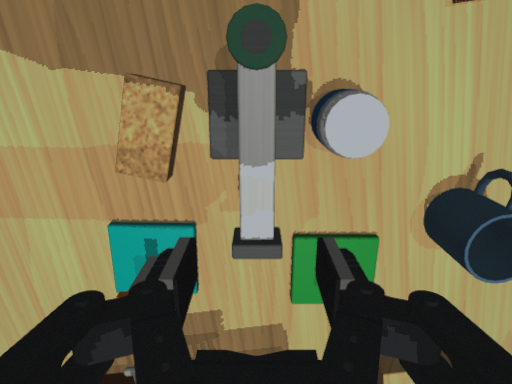

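The wrist view shows the arm lying level and straight on the saddle: boss at (256,37), expected (256,35), and foot at (257,243). The neighbouring things are untouched. Handing in.

```bash
python3 -c "
from workcell import job; print(job.job_done())"
```

```text
the job is handed in; nothing more can be done
None
```

The vice arm was gripped within about 2 mm of its balance point, lifted level well clear of the board, and left balancing on its own across the orange saddle; the job was handed in at about 16 s of the 64 s allowed.

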